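# Hang the washed squeegee back between its neighbours over the drip tray

## Robot

A 7-joint arm with a two-finger parallel gripper is mounted at the origin on the work surface; the furniture and walls round the work are solid. World frame = base frame: x ahead of the robot, y to its left, z up, the work surface at z = 0. Lengths are in m, angles in rad, forces in N, time in s.
With the tool pointing down it reaches from about 0.425 to 0.875 m from the base axis. Payload 4.7 kg.
Tool frame: the origin (TCP) lies at the very end of the fingers, on their centre line; the grasp point (between the pads) lies behind it (ctrl.tcp_to_grasp is the z of the grasp point in the tool frame, in m); z points along the fingers, y is the line along which they close (so a half turn about z gives the same grasp; the last joint's range is limited). The gripper opens to 87 mm and grips with 3 to 60 N. Pads are 19 mm wide; open, the fingers measure 117 mm over their backs; the gripper's body (75 mm by 190 mm) begins 51 mm behind the grasp point.
Start: joints at [-1.309, 0.321, -0.07, 1.45, 0.023, 1.371, -0.057], TCP at [0.159, 0.63, 0.223] pointing down, gripper open.
Joint ranges: [-2.86, 2.86], [-0.3, 2.09], [-1.38, 1.24], [0.06, 2.45], [-1.56, 4.7], [0.09, 2.05], [-2.69, 2.69]. Speed limits (rad/s): [2.57, 2.57, 3.14, 3.14, 3.14, 3.14, 3.14].

## Interface

Orientations are given as a rotation vector (axis times angle).
In Python, from bench import ctrl gives the robot as it stands.
- The arm moves only by the tool step_arm, never from a script. Its argument "targets" is a list of rows, each a list of 7 numbers: the shift along the world's x, y, z in cm, then the turn, a rotation vector about the world's x, y, z in degrees, then the opening, from 0 (shut) to 1 (fully open). A call has exactly 5 rows; each row shifts and turns the commanded pose from where the row before left it; what a row does not reach is not made up. A row lasts 1/12 s, in which the tool goes at most 41.7 mm and 7.16 degrees, less where a joint would pass 70% of its speed; a pose out of reach is approached as far as the arm can. A call with a gripper value outside its range is refused whole. The fingers move at their own pace and stop on an object; "force" is the grip in N (left out, the last holds). Time passes only in rows, so rows that do not move let the fingers close, or fill a call up. It gives the time, the measured TCP pose, the force, the opening and the grip force at its end, in the units of the state.
- ctrl.get_state(): the state, without advancing time (a new reading comes with each control period).
- ctrl.get_image(name): name is "side" or "top" or "wrist"; returns (picture, depth): 384x512x3 uint8, red, green, blue; 384x512 float32, m along the optical axis (not along the pixel's ray), 0 where there is no reading.
- ctrl.camera_params(name): a dict with "intrinsics" (3x3 intrinsics, pixels), "rvec" (rotation vector, rad) and "tvec" (3), from world to camera coordinates, as OpenCV has them; the wrist camera has in their place "hand_eye" (4x4, takes a point from camera to tool coordinates, whose origin is the TCP and whose axes are the flange's). Camera axes: x right, y down, z forward; pixel columns grow to the right and rows downward; lengths in m; the calibration is good to about 2 mm. A picture is of the moment at which its call begins: read the wrist's pose just before it. camera_params takes no time and is no camera call.
- ctrl.close_job(): hands the job in; it is judged then, once.
The state is a dict: "time": time; "joint_positions": joint angles; "qd": joint speeds; "joint_torque": joint torques, N m; "position": TCP position; "tool_rot": TCP orientation; "ft_force": force on the tool from outside, world axes, zero at the start; "torque": the same for the moment, N m; "grip_width": opening from 0.0 (shut) to 1.0 (fully open); "grip_force": force on a finger pad.
Only numpy, scipy, OpenCV 4.12 (cv2) and the standard library are available. Lean on these libraries where they do the work, as an engineer would, in place of code of your own. Each camera call takes 0.05 s, during which the arm holds its last target. There are 200 camera calls.

## Task

First push the drip tray in under the drying rack until it stops. Then lift the red squeegee out of the wooden wash stand and hang it by its hook over the rack's bar, on the front and the same way round as the other two, in the gap between the blue and the green squeegee. Do not shift those two or drop the red one, leave the yellow paint bottle where it stands, and let the red squeegee hang there still and upright.

Things in the scene. Friction and masses are not known exactly. Their poses are not given: they have to be found in the camera images.
- squeegee_red: Loose print squeegee, red wooden grip, 70 x 40 x 130 mm, 0.16 kg. Origin: middle of the blade's lower edge, z up. z 0-35 rubber blade 66 wide (y), 5 thick (x); z 35-84 metal clamp 70 wide, 22 thick; z 82-130 grip 70 wide, 22 thick (x -11 to 11): hold it here. Steel hook on the +x face (see red_hook). Starts upright in the stand's slot with the stand's axes.
- red_hook (a point): Middle of the red hook's throat, right under its strap: (17.5, 0, 84) mm in the squeegee's frame. Hook 32 wide (y): strap at z 84-88 out to x 29, lip 4 thick down to z 60, slightly flared. Throat 13 wide (x 11 to 24), open below. Fingertips at z 92 or higher clear the strap. Once hung this point lies at the bar's top edge.
- rack: Fixed wooden drying rack; origin on its underside right under the bar; x from front (robot's side) to back, y along the bar. Bar: board on edge, x -4 to 4, 264 long, z 80 to 165 mm (top); posts behind it at y -126, 126; base 170 x 280 x 6. A hung tool's strap lies on the bar's top, its clamp against the bar's front: its origin at x -15 to -20, z 81 mm, axes along the rack's.
- bar_top (a point): The middle of the bar's top edge: (0, 0, 165) mm in the rack's frame, with the rack's axes.
- tray (a joint): White drip tray (150 x 104 x 22 mm) on a slide under the bar: 0 = fully home against its stop, grows in m as it comes out along the rack's -x (towards the robot), up to 0.095. It starts 0.060 to 0.085 out. Friction to push about 1.2 N; it stays where it is left.
- tray_knob (a point): Top centre of the tray's upright blue knob: 18 mm diameter, 22 at the top, standing from z 14 to 68 mm. When the tray is home it is at x = -112, y = 0 mm in the rack's frame; it moves with the tray.
- stand: Fixed wooden wash stand, a block 56 x 100 x 46 mm; origin at the middle of its underside. A slot 11 mm wide (x), 76 long (y) and 38 deep, open at the top, takes the blade; the clamp rests on the block's top, so the red squeegee's origin starts 11 mm above the stand's. It stands left or right of the rack.
- squeegee_blue: Loose neighbour with a blue grip, same shape and axes as the red one, hanging on the bar on one side of the gap (either side).
- squeegee_green: Loose neighbour with a green grip, same shape and axes as the red one, hanging on the other side. The clear gap between blue and green is 86 to 98 mm; the red squeegee, 70 wide, goes in its middle.
- paint_bottle: Loose upright yellow paint bottle with a black cap, 47 mm diameter, 134 tall, origin under its base; a bystander on the side of the rack away from the stand.
Not all that is in view belongs to the job. Leave any purple look-alike of the squeegee_red alone.

How it is judged:
On the way, in this order (a step that is already met when the one before it is completed fails the run):
1. the drip tray is home (within 6 mm of its stop) while the red squeegee is still in the stand (value of joint tray below 0.006 m and distance of squeegee_red from where it was at the start of the episode below 0.02 m), for 0.2 s.
2. the red squeegee is lifted out of the stand (height (world z) of squeegee_red above 0.06 m), for 0.1 s.
At the end, for the whole second after the job is handed in: Tray home within 6 mm; red squeegee at rest on the bar's front between the others, hook within 6 mm in height and 8 mm across the bar, within 30 mm of its middle, upright within 8 degrees, square within 11; blue and green shifted under 12 mm, bottle under 20 mm (value of joint tray below 0.006 m and z of red_hook in the frame of bar_top between -0.005 and 0.006 m and x of red_hook in the frame of bar_top between -0.008 and 0.008 m and y of red_hook in the frame of bar_top between -0.03 and 0.03 m and x of squeegee_red in the frame of bar_top below -0.005 m and angle between squeegee_red's own z axis and vertical below 0.14 rad and angle between the x axis of squeegee_red and the x axis of rack, either way round below 0.2 rad and contact force between squeegee_red and rack above 0.3 N and linear speed of squeegee_red below 0.02 m/s and angular speed of squeegee_red below 0.2 rad/s and distance of each of squeegee_blue, squeegee_green from where it was at the start of the episode below 0.012 m and distance of paint_bottle from where it was at the start of the episode below 0.02 m); the robot touches nothing.
It fails at once if the blue squeegee is shifted more than 12 mm or tipped more than 15 degrees (distance of squeegee_blue from where it was at the start of the episode above 0.012 m or angle between squeegee_blue's own z axis and vertical above 0.26 rad).
It fails at once if the green squeegee is shifted more than 12 mm or tipped more than 15 degrees (distance of squeegee_green from where it was at the start of the episode above 0.012 m or angle between squeegee_green's own z axis and vertical above 0.26 rad).
It fails at once if the paint bottle is knocked over or moved more than 20 mm (distance of paint_bottle from where it was at the start of the episode above 0.02 m or angle between paint_bottle's own z axis and vertical above 0.3 rad).
It fails at once if the red squeegee is dropped (falls faster than 0.5 m/s out of the fingers) (contact force between the fingers and squeegee_red below 0.05 N and linear speed of squeegee_red above 0.5 m/s).
It also fails if it takes over 61 s, if anything falls off the work surface, if the arm or the gripper's body presses on something with over 40 N, if the wrist force passes 120 N, or if a joint passes its speed limit or range.

## Working session

There is one attempt and no reset: what is moved stays moved. The work goes in short steps, Python scripts to look and compute and a tool call to move; the robot and the scene stay as the last step left them, time stands still between calls to the robot, and variables do not carry over. Pictures are saved under pics/ and viewed, at most 10 in all, crops included, and the job is handed in when it is done.

Besides the shell and the picture viewer there is one more tool, called after "Call:" as a command line: name --pt "numbers of a row" for each row, then --argument value for the rest. step_arm: Moves the arm, as the interface text tells. Its arguments: {"type":"object","properties":{"targets":{"type":"array"},"force":{"type":"number"}},"required":["targets"]}

```bash
mkdir -p pics
cat > h.py <<'E'
import numpy as np,cv2
from bench import ctrl
def grab(name):
    s=ctrl.get_state(); im,d=ctrl.get_image(name); p=ctrl.camera_params(name); K=np.array(p['intrinsics'])
    if 'hand_eye' in p:
        T=np.eye(4);T[:3,:3]=cv2.Rodrigues(np.array(s['tool_rot'],float))[0];T[:3,3]=s['position'];M=T@np.array(p['hand_eye'])
    else:
        R=cv2.Rodrigues(np.array(p['rvec'],float))[0];M=np.eye(4);M[:3,:3]=R.T;M[:3,3]=-R.T@np.array(p['tvec']).ravel()
    v,u=np.mgrid[0:384,0:512]
    P=np.stack([(u-K[0,2])/K[0,0]*d,(v-K[1,2])/K[1,1]*d,d],-1)@M[:3,:3].T+M[:3,3]
    P[d<=0]=np.nan
    return im,d,P
def save(f,im,sc=1):
    cv2.imwrite('pics/'+f,cv2.resize(im[...,::-1],None,fx=sc,fy=sc,interpolation=cv2.INTER_CUBIC))
E
python3 - <<'E'
from h import *
for n in('side','top'):
    im,d,P=grab(n); np.savez(n+'.npz',im=im,P=P); save(n+'0.png',im,1.5)
s=ctrl.get_state();print(s,ctrl.tcp_to_grasp)
E
```

```text
{'time': 0.1, 'joint_positions': array([-1.30889414,  0.32176837, -0.07007533,  1.45154927,  0.02256743,
        1.37078939, -0.05691214]), 'qd': array([ 0.00014039, -0.00053127, -0.00029416, -0.00438431,  0.00027079,
       -0.00120034,  0.00020423]), 'joint_torque': array([ 2.21513660e-04, -4.92570448e+01, -4.05428158e-01, -3.13399673e+01,
       -6.41343347e-02,  3.94799060e-02,  7.57484622e-05]), 'position': array([0.15934853, 0.6296578 , 0.22156   ]), 'tool_rot': array([-3.88232523e-01, -3.11735898e+00,  2.70401242e-03]), 'ft_force': array([0.99190892, 0.78467439, 0.01612073]), 'torque': array([-0.07659297,  0.03246463, -0.01441021]), 'grip_force': 0.0, 'grip_width': 1.0022422236943287} -0.0187
```

View pics/side0.png

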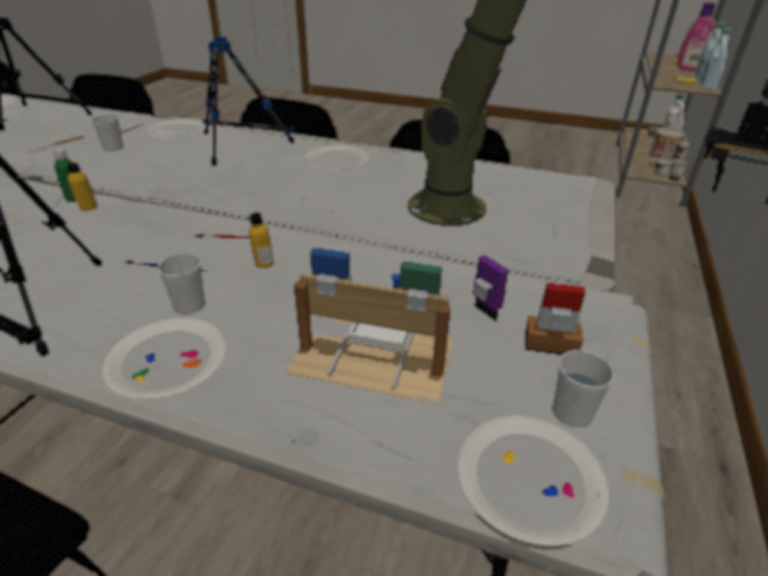

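View pics/top0.png

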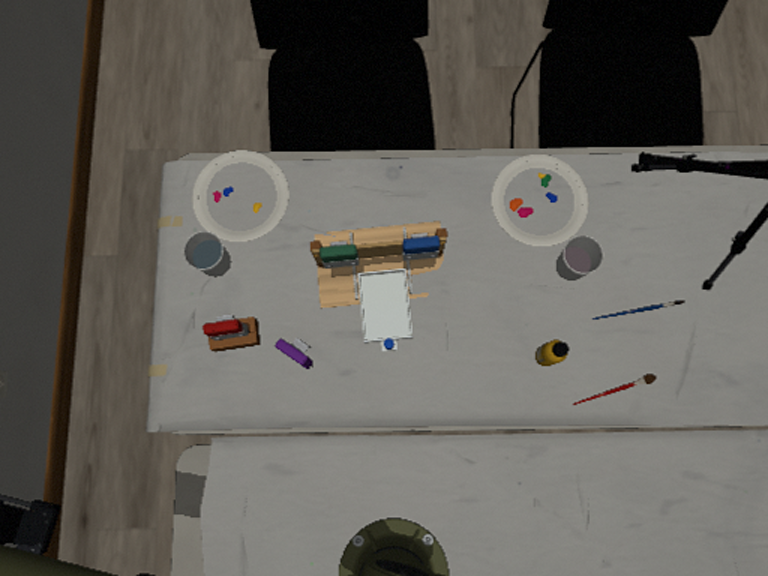

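Top view shows the rack with green at (338,254) and blue at (421,244), and the tray out with its knob at (389,344). Candidates for the red tool are red in the wooden stand (222,327), the purple look-alike (293,352), and the blue and green hung tools. I choose the one in the stand. The bottle stands at (551,352). Next I measure by colour and depth, and check the choice in one crop.

Run:
```python
from h import *
for n in('top','side'):
    z=np.load(n+'.npz');im,P=z['im'],z['P'];hsv=cv2.cvtColor(im,cv2.COLOR_RGB2HSV).astype(int)
    H,S,V=hsv[...,0],hsv[...,1],hsv[...,2]
    reg=(P[...,0]>.3)&(P[...,0]<.95)&(abs(P[...,1])<.5)
    for c,m,zl in(('red',((H<6)|(H>174))&(S>150),.08),('green',(H>60)&(H<90)&(S>90),.12),('blue',(H>100)&(H<125)&(S>120),.12),('knob',(H>100)&(H<125)&(S>120)&(P[...,2]<.1),.04),('yellow',(H>18)&(H<32)&(S>150),.05),('purple',(H>125)&(H<150)&(S>90),.0)):
        m=m&reg&(P[...,2]>zl); q=P[m]
        if len(q)<8: print(n,c,len(q));continue
        if c in('red','green','blue') and n=='top':
            mm=m&(P[...,2]>np.percentile(q[:,2],90)-.008)
            q=P[mm]
            r=cv2.minAreaRect((q[:,:2]*1000).astype(np.float32))
            print('   rect',r)
        v,u=np.nonzero(m)
        print(n,c,len(q),'px',u.mean().round(),v.mean().round(),np.median(q,0).round(4),np.percentile(q,3,axis=0).round(3),np.percentile(q,97,axis=0).round(3))
z=np.load('top.npz');save('crop1.png',z['im'][145:245,125:310],4)
P=z['P']
for (u,v) in [(237,137),(250,136),(262,135),(262,190),(245,200),(270,200)]: print(u,v,P[v//1,u].round(3))
```

```text
rect ((485.82708740234375, 327.0760498046875), (19.706344604492188, 67.76947021484375), 9.22189712524414)
top red 142 px 148.0 218.0 [0.4859 0.3276 0.1419] [0.475 0.296 0.139] [0.496 0.359 0.147]
   rect ((615.056884765625, 93.9080810546875), (19.972978591918945, 65.32588195800781), 4.084963798522949)
top green 152 px 226.0 169.0 [0.6154 0.095  0.212 ] [0.605 0.064 0.208] [0.624 0.126 0.217]
   rect ((629.9373168945312, -61.7985954284668), (21.451082229614258, 65.81484985351562), 4.007357120513916)
top blue 161 px 283.0 165.0 [ 0.6293 -0.0635  0.2121] [ 0.62  -0.092  0.207] [ 0.64  -0.03   0.216]
top knob 33 px 259.0 229.0 [0.4562 0.0024 0.0689] [ 0.45  -0.004  0.042] [0.465 0.011 0.074]
top yellow 155 px 362.0 232.0 [ 0.4277 -0.3191  0.1007] [ 0.412 -0.34   0.06 ] [ 0.632 -0.107  0.15 ]
top purple 188 px 199.0 235.0 [0.4333 0.1857 0.1304] [0.411 0.16  0.068] [0.457 0.218 0.137]
side red 355 px 375.0 197.0 [0.4966 0.3314 0.1252] [0.487 0.302 0.103] [0.502 0.36  0.142]
side green 379 px 280.0 184.0 [0.6275 0.0989 0.1941] [0.62  0.07  0.172] [0.631 0.128 0.211]
side blue 368 px 220.0 175.0 [ 0.6408 -0.0567  0.1943] [ 0.632 -0.087  0.171] [ 0.645 -0.027  0.211]
side knob 31 px 264.0 186.0 [0.464  0.0086 0.0614] [0.457 0.001 0.046] [0.468 0.014 0.069]
side yellow 161 px 172.0 157.0 [ 0.4507 -0.321   0.0895] [ 0.438 -0.338  0.062] [ 0.46  -0.307  0.114]
side purple 429 px 328.0 188.0 [0.4535 0.2031 0.0995] [0.428 0.17  0.024] [0.465 0.223 0.13 ]
237 137 [0.772 0.072 0.009]
250 136 [0.776 0.029 0.005]
262 135 [ 0.781 -0.011  0.001]
262 190 [ 0.589 -0.009  0.014]
245 200 [0.557 0.046 0.017]
270 200 [ 0.555 -0.034  0.017]
```

View pics/crop1.png

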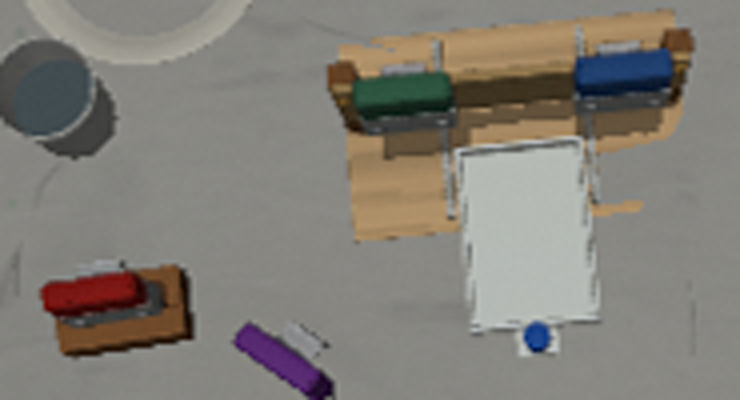

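The crop confirms red is upright in the stand with its hook on the far (+x) side. Purple is a separate, leaning look-alike. I move over red for a close wrist look.

Call:
step_arm --pt "2.6 -2.7 0.8 0 0 0 1" --pt "2.6 -2.7 0.8 0 0 0 1" --pt "2.6 -2.7 0.8 0 0 0 1" --pt "2.6 -2.7 0.8 0 0 0 1" --pt "2.6 -2.7 0.8 0 0 0 1"

```text
time: 0.52
position: [0.2904, 0.4934, 0.2625]
tool_rot: [-0.388, -3.117, 0.001]
ft_force: [0.4, 0.9, 0.1]
grip_width: 1.001
grip_force: 0.0
```

Call:
step_arm --pt "2.6 -2.7 0.8 0 0 -6 1" --pt "2.6 -2.7 0.8 0 0 -6 1" --pt "2.6 -2.7 0.8 0 0 -6 1" --pt "2.6 -2.7 0.8 0 0 -6 1" --pt "0 0 0 0 0 0 1"

```text
time: 0.93
position: [0.4011, 0.3797, 0.2964]
tool_rot: [1.052, 2.954, 0.001]
ft_force: [1.5, -0.2, -0.7]
grip_width: 1.0
grip_force: 0.0
```

Run:
```python
from h import *
im,d,P=grab('wrist'); np.savez('w1.npz',im=im,P=P); save('w1.png',im,1.4)
s=ctrl.get_state();print(s['time'],s['position'],s['tool_rot'],s['joint_positions'],ctrl.camera_params('wrist')['hand_eye'])
```

```text
0.9833 [0.39763255 0.38308757 0.29556293] [1.04132657e+00 2.96149062e+00 1.34907409e-03] [-0.97145215  0.08249592  0.1665993   1.59018796 -0.01193729  1.46829339
  0.09034737] [[ 1.32009325e-04 -9.67695569e-01 -2.52121536e-01  6.84919224e-02]
 [ 9.99999961e-01  1.89822484e-04 -2.04984697e-04 -4.26817482e-04]
 [ 2.46221119e-04 -2.52121499e-01  9.67695556e-01 -1.61907627e-01]
 [ 0.00000000e+00  0.00000000e+00  0.00000000e+00  1.00000000e+00]]
```

View pics/w1.png

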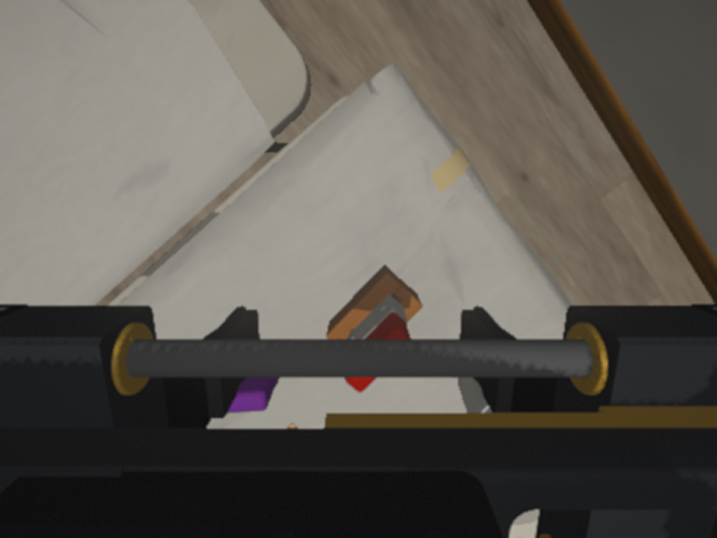

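The wrist picture shows red's grip at (380,350), partly hidden by the gripper's rod; the camera looks towards tool +x. I'll return for a better view. The tray comes first: I go above the knob with the fingers spread along y.

Call:
step_arm --pt "0.6 -3.8 -0.6 0 0 4.4 1" --pt "0.6 -3.8 -0.6 0 0 4.4 1" --pt "0.6 -3.8 -0.6 0 0 4.4 1" --pt "0.6 -3.8 -0.6 0 0 4.4 1" --pt "0.6 -3.8 -0.6 0 0 4.4 1"

```text
time: 1.4
position: [0.4226, 0.1964, 0.2637]
tool_rot: [-0.432, -3.111, 0.0]
ft_force: [0.4, -0.2, 0.2]
grip_width: 0.999
grip_force: 0.0
```

Call:
step_arm --pt "0.6 -3.8 -0.6 0 0 4.4 1" --pt "0.6 -3.8 -0.6 0 0 4.4 1" --pt "0.6 -3.8 -0.6 0 0 4.4 1" --pt "0.6 -3.8 -0.6 0 0 4.4 1" --pt "0.6 -3.5 -0.6 0 0 4.4 1"

```text
time: 1.82
position: [0.453, 0.0091, 0.234]
tool_rot: [0.168, -3.137, -0.001]
ft_force: [0.8, 0.1, -0.1]
grip_width: 0.999
grip_force: 0.0
```

Call:
step_arm --pt "0 0 0 0 0 0 1" --pt "0 0 0 0 0 0 1" --pt "0 0 0 0 0 0 1" --pt "0 0 0 0 0 0 1" --pt "0 0 0 0 0 0 1"

```text
time: 2.23
position: [0.4534, 0.012, 0.2346]
tool_rot: [0.164, -3.137, 0.0]
ft_force: [0.1, 0.3, 0.8]
grip_width: 0.997
grip_force: 0.0
```

Call:
step_arm --pt "0.4 -0.6 -3 0 0 0 1" --pt "0 0 -3 0 0 0 1" --pt "0 0 -3 0 0 0 1" --pt "0 0 -3 0 0 0 1" --pt "0 0 -2 0 0 0 1"

```text
time: 2.65
position: [0.456, 0.0052, 0.092]
tool_rot: [0.162, -3.135, 0.0]
ft_force: [0.6, 0.2, -0.7]
grip_width: 1.002
grip_force: 0.0
```

Call:
step_arm --pt "0 0 -2 0 0 0 1" --pt "0 0 -2 0 0 0 1" --pt "0 0 -1.5 0 0 0 1" --pt "0 0 0 0 0 0 1" --pt "0 0 0 0 0 0 1"

```text
time: 3.07
position: [0.4569, 0.0048, 0.0392]
tool_rot: [0.161, -3.136, 0.001]
ft_force: [0.2, 0.4, 0.0]
grip_width: 1.0
grip_force: 0.0
```

Call:
step_arm --pt "0 0 0 0 0 0 0.1" --pt "0 0 0 0 0 0 0.1" --pt "0 0 0 0 0 0 0.1" --pt "0 0 0 0 0 0 0.1" --pt "0 0 0 0 0 0 0.1" --force 8

```text
time: 3.48
position: [0.4579, 0.0043, 0.0402]
tool_rot: [-0.159, 3.136, 0.001]
ft_force: [-0.3, 0.1, -0.5]
grip_width: 0.705
grip_force: 0.0
```

Call:
step_arm --pt "0 0 0 0 0 0 0.1" --pt "0 0 0 0 0 0 0.1" --pt "0 0 0 0 0 0 0.1" --pt "0 0 0 0 0 0 0.1" --pt "0 0 0 0 0 0 0.1"

```text
time: 3.9
position: [0.4574, 0.0041, 0.0396]
tool_rot: [0.159, -3.138, -0.0]
ft_force: [0.2, 0.5, 0.1]
grip_width: 0.327
grip_force: 0.0
```

Call:
step_arm --pt "0 0 0 0 0 0 0.1" --pt "0 0 0 0 0 0 0.1" --pt "0 0 0 0 0 0 0.1" --pt "0 0 0 0 0 0 0.1" --pt "0 0 0 0 0 0 0.1"

```text
time: 4.32
position: [0.4575, 0.0032, 0.0396]
tool_rot: [-0.158, 3.138, -0.002]
ft_force: [-0.2, -5.0, 1.3]
grip_width: 0.225
grip_force: 7.9
```

Call:
step_arm --pt "0.8 0.05 0 0 0 0 0.1" --pt "1.2 0.1 0 0 0 0 0.1" --pt "1.2 0.1 0 0 0 0 0.1" --pt "1.2 0.1 0 0 0 0 0.1" --pt "0.8 0.08 0 0 0 0 0.1"

```text
time: 4.73
position: [0.5102, 0.0078, 0.0395]
tool_rot: [0.158, -3.137, 0.001]
ft_force: [-0.7, -4.8, 2.7]
grip_width: 0.227
grip_force: 7.8
```

Call:
step_arm --pt "0.5 0.04 0 0 0 0 0.1" --pt "0.4 0.04 0 0 0 0 0.1" --pt "0.3 0.03 0 0 0 0 0.1" --pt "0 0 0 0 0 0 0.1" --pt "0 0 0 0 0 0 0.1"

```text
time: 5.15
position: [0.5221, 0.0089, 0.0396]
tool_rot: [-0.158, 3.136, -0.001]
ft_force: [2.4, -5.4, -1.1]
grip_width: 0.225
grip_force: 8.0
```

Call:
step_arm --pt "0.3 0.02 0 0 0 0 0.1" --pt "0.3 0.03 0 0 0 0 0.1" --pt "0 0 0 0 0 0 0.1" --pt "0 0 0 0 0 0 0.1" --pt "0 0 0 0 0 0 0.1"

```text
time: 5.57
position: [0.5277, 0.0093, 0.0396]
tool_rot: [-0.158, 3.137, -0.001]
ft_force: [0.8, -4.3, -0.1]
grip_width: 0.225
grip_force: 7.9
```

Call:
step_arm --pt "0.2 0.02 0 0 0 0 0.1" --pt "0.2 0.02 0 0 0 0 0.1" --pt "0 0 0 0 0 0 0.1" --pt "0 0 0 0 0 0 0.1" --pt "0 0 0 0 0 0 0.1"

```text
time: 5.98
position: [0.5285, 0.0094, 0.039]
tool_rot: [0.157, -3.132, 0.0]
ft_force: [-7.1, -5.1, 4.7]
grip_width: 0.224
grip_force: 7.6
```

The x force reached -7 N with the motion stalled, so the tray is at its stop. I release and rise.

Call:
step_arm --pt "0 0 0 0 0 0 1" --pt "0 0 0 0 0 0 1" --pt "0 0 0 0 0 0 1" --pt "0 0 0 0 0 0 1" --pt "0 0 0 0 0 0 1"

```text
time: 6.4
position: [0.5317, 0.0114, 0.0397]
tool_rot: [-0.16, 3.137, 0.001]
ft_force: [-1.1, 0.0, -0.5]
grip_width: 0.523
grip_force: 0.0
```

Call:
step_arm --pt "-0.3 0 1 0 0 0 1" --pt "0 0 3 0 0 0 1" --pt "0 0 4 0 0 0 1" --pt "0 0 4 0 0 0 1" --pt "0 0 4 0 0 0 1"

```text
time: 6.82
position: [0.5279, 0.0102, 0.202]
tool_rot: [-0.158, 3.137, 0.001]
ft_force: [1.8, 1.2, -0.2]
grip_width: 0.901
grip_force: 0.0
```

Call:
step_arm --pt "-0.3 2 2 0 0 -7 1" --pt "-0.3 2 2 0 0 -7 1" --pt "-0.3 2 1 0 0 -7 1" --pt "-0.3 2 1 0 0 -7 1" --pt "-0.3 2 0 0 0 -7 1"

```text
time: 7.23
position: [0.5142, 0.1116, 0.2629]
tool_rot: [0.801, 3.034, 0.006]
ft_force: [0.8, -0.0, 0.3]
grip_width: 0.998
grip_force: 0.0
```

Call:
step_arm --pt "-0.3 2.2 0 0 0 -7 1" --pt "-0.3 2.2 0 0 0 -7 1" --pt "-0.3 2.2 0 0 0 -7 1" --pt "-0.3 2.2 0 0 0 -7 1" --pt "-0.3 2.2 0 0 0 -7 1"

```text
time: 7.65
position: [0.498, 0.2214, 0.2605]
tool_rot: [1.678, 2.656, 0.002]
ft_force: [0.2, -0.6, -0.3]
grip_width: 0.997
grip_force: 0.0
```

Call:
step_arm --pt "-0.3 2.2 0 0 0 -7 1" --pt "-0.3 2.2 0 0 0 -7 1" --pt "-0.3 2.2 0 0 0 -4 1" --pt "0 0 0 0 0 0 1" --pt "0 0 0 0 0 0 1"

```text
time: 8.07
position: [0.4887, 0.2878, 0.26]
tool_rot: [2.061, 2.371, -0.0]
ft_force: [0.3, -0.4, -0.0]
grip_width: 0.999
grip_force: 0.0
```

Run:
```python
from h import *
im,d,P=grab('wrist'); np.savez('w2.npz',im=im,P=P); save('w2.png',im,1.4)
s=ctrl.get_state();print(s['time'],s['position'],s['tool_rot'],s['joint_positions'])
im,d,P=grab('top'); np.savez('top2.npz',im=im,P=P)
```

```text
8.1167 [0.48932192 0.28616119 0.26003567] [ 2.06305118e+00  2.36830487e+00 -2.29722227e-04] [-0.98432374  0.12872194  0.4512779   1.62212045 -0.05605918  1.40368524
 -0.38941606]
```

View pics/w2.png

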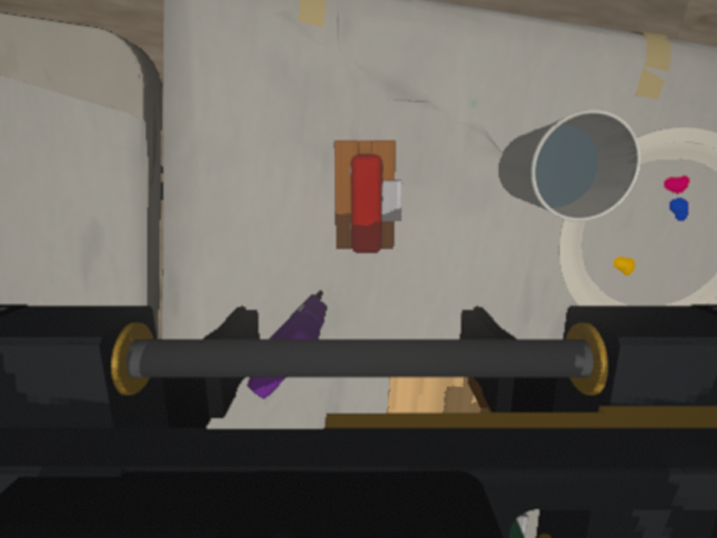

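The wrist picture shows the red grip squarely at (367,203), with the hook on its +x side at (391,200) and the stand around it. Purple is well away at (290,345). Next I compute red's pose and check the tray and rack from the top picture.

Run:
```python
from h import *
def ana(f,names):
    z=np.load(f);im,P=z['im'],z['P'];hsv=cv2.cvtColor(im,cv2.COLOR_RGB2HSV).astype(int)
    H,S=hsv[...,0],hsv[...,1]
    C=dict(red=((H<6)|(H>174))&(S>150)&(P[...,2]>.11),green=(H>60)&(H<90)&(S>90)&(P[...,2]>.17),blue=(H>100)&(H<125)&(S>120)&(P[...,2]>.17),knob=(H>100)&(H<125)&(S>120)&(P[...,2]<.09)&(P[...,2]>.04))
    for c in names:
        m=C[c]&(P[...,0]>.3)&(P[...,0]<.8)&(abs(P[...,1])<.45)
        q=P[m]; t=q[q[:,2]>np.median(q[:,2])-.006]
        r=cv2.minAreaRect((t[:,:2]*1000).astype(np.float32))
        print(f,c,len(t),'z',np.median(t[:,2]).round(4),'rect',np.round(r[0],1),np.round(r[1],1),round(r[2],1),'mean',t.mean(0).round(4))
    return im,P
im,P=ana('w2.npz',['red'])
# stand top: brown
hsv=cv2.cvtColor(im,cv2.COLOR_RGB2HSV).astype(int)
m=(abs(P[...,2]-.046)<.006)&(hsv[...,1]>90);m[215:]=False
t=P[m];t=t[(abs(t[:,0]-.487)<.06)&(abs(t[:,1]-.327)<.08)]
print('stand',len(t),cv2.minAreaRect((t[:,:2]*1000).astype(np.float32)))
ana('top2.npz',['green','blue','knob','red']); ana('top.npz',['knob','red'])
```

```text
w2.npz red 1044 z 0.1404 rect [486.5 336.2] [20.3 54.3] 7.7 mean [0.4856 0.3397 0.1403]
stand 1431 ((486.9110107421875, 330.423583984375), (53.93178176879883, 96.88188934326172), 7.990304470062256)
top2.npz green 170 z 0.2121 rect [541.9 179.1] [ 86.9 276.3] 48.9 mean [0.6076 0.1026 0.2269]
top2.npz blue 175 z 0.212 rect [572.2 104.4] [134.1 405.5] 33.6 mean [ 0.6173 -0.0394  0.2267]
top2.npz knob 31 z 0.0673 rect [527.6   9. ] [15.6 19.3] 89.2 mean [0.5273 0.0085 0.0682]
top2.npz red 24 z 0.3435 rect [470.  276.7] [79.7 20.8] 56.6 mean [0.4688 0.275  0.2671]
top.npz knob 30 z 0.0691 rect [457.4   3.6] [15.4 16.1] 89.6 mean [0.4578 0.0031 0.0695]
top.npz red 154 z 0.1417 rect [485.7 327. ] [20.1 67.7] 8.4 mean [0.4851 0.3268 0.1418]
```

Call:
step_arm --pt "-0.1 2.2 0 0 0 0 1" --pt "-0.1 2.2 -1 0 0 0 1" --pt "0 0 -3 0 0 0 1" --pt "0 0 -3 0 0 0 1" --pt "0 0 -3 0 0 0 1"

```text
time: 8.58
position: [0.4883, 0.3294, 0.1593]
tool_rot: [2.066, 2.366, 0.002]
ft_force: [0.2, -0.7, 0.0]
grip_width: 1.002
grip_force: 0.0
```

Call:
step_arm --pt "0 0 -2 0 0 0 1" --pt "0 0 -2 0 0 0 1" --pt "0 0 -1.4 0 0 0 1" --pt "0 0 0 0 0 0 1" --pt "0 0 0 0 0 0 1"

```text
time: 9.0
position: [0.4877, 0.329, 0.1056]
tool_rot: [2.067, 2.366, -0.002]
ft_force: [0.2, -0.7, 0.7]
grip_width: 0.999
grip_force: 0.0
```

Call:
step_arm --pt "0 0.1 0 0 0 0 0.1" --pt "0 0 0 0 0 0 0.1" --pt "0 0 0 0 0 0 0.1" --pt "0 0 0 0 0 0 0.1" --pt "0 0 0 0 0 0 0.1" --force 25

```text
time: 9.42
position: [0.4877, 0.3317, 0.1062]
tool_rot: [2.065, 2.367, 0.002]
ft_force: [-0.4, 0.1, 0.3]
grip_width: 0.705
grip_force: 0.0
```

Call:
step_arm --pt "0 0 0 0 0 0 0.1" --pt "0 0 0 0 0 0 0.1" --pt "0 0 0 0 0 0 0.1" --pt "0 0 0 0 0 0 0.1" --pt "0 0 0 0 0 0 0.1"

```text
time: 9.83
position: [0.4874, 0.3314, 0.1055]
tool_rot: [2.065, 2.367, -0.0]
ft_force: [-0.1, 0.5, -1.0]
grip_width: 0.328
grip_force: 0.0
```

Call:
step_arm --pt "0 0 0 0 0 0 0.1" --pt "0 0 0 0 0 0 0.1" --pt "0 0 0 0 0 0 0.1" --pt "0 0 0 0 0 0 0.1" --pt "0 0 0 0 0 0 0.1"

```text
time: 10.25
position: [0.4874, 0.3314, 0.1055]
tool_rot: [2.065, 2.367, -0.0]
ft_force: [0.8, 0.1, -0.3]
grip_width: 0.248
grip_force: 25.0
```

Gripped at 21.6 mm. I lift straight up, then go to a viewing pose beside the gap.

Call:
step_arm --pt "0 0 1 0 0 0 0.1" --pt "0 0 2 0 0 0 0.1" --pt "0 0 2 0 0 0 0.1" --pt "0 0 2 0 0 0 0.1" --pt "0 0 2.5 0 0 0 0.1"

```text
time: 10.67
position: [0.4867, 0.3309, 0.2009]
tool_rot: [-2.065, -2.367, 0.003]
ft_force: [-0.0, -0.1, -2.5]
grip_width: 0.253
grip_force: 25.0
```

Call:
step_arm --pt "0 0 3 0 0 0 0.1" --pt "0 0 3 0 0 0 0.1" --pt "0 0 3 0 0 0 0.1" --pt "0 0 3 0 0 0 0.1" --pt "0 0 3 0 0 0 0.1"

```text
time: 11.08
position: [0.4871, 0.331, 0.3526]
tool_rot: [-2.065, -2.367, -0.0]
ft_force: [1.5, -0.8, -1.7]
grip_width: 0.248
grip_force: 25.0
```

Call:
step_arm --pt "0.7 -2 0.5 0 0 0 0.1" --pt "0.7 -3 0 0 0 0 0.1" --pt "0.7 -3 0 0 0 0 0.1" --pt "0.7 -3 0 0 0 0 0.1" --pt "0.7 -3 0 0 0 0 0.1"

```text
time: 11.5
position: [0.5224, 0.1898, 0.3561]
tool_rot: [2.065, 2.367, 0.0]
ft_force: [-0.6, 0.3, -2.6]
grip_width: 0.25
grip_force: 25.0
```

Call:
step_arm --pt "0.7 -3 0 0 0 0 0.1" --pt "0.7 -3 0 0 0 0 0.1" --pt "0.7 -3 0 0 0 0 0.1" --pt "0.7 -3 0 0 0 0 0.1" --pt "0.7 -3 0 0 0 0 0.1"

```text
time: 11.92
position: [0.5572, 0.0397, 0.3562]
tool_rot: [-2.065, -2.367, -0.001]
ft_force: [0.7, 0.9, -1.2]
grip_width: 0.25
grip_force: 25.0
```

Call:
step_arm --pt "0.7 -3 0 0 0 -1 0.1" --pt "0.7 -3 0 0 0 -1 0.1" --pt "0.7 -3 0 0 0 -1 0.1" --pt "0.7 -3 0 0 0 0 0.1" --pt "0 0 0 0 0 0 0.1"

```text
time: 12.33
position: [0.5847, -0.0874, 0.3562]
tool_rot: [2.136, 2.298, -0.006]
ft_force: [-1.9, -0.7, -1.7]
grip_width: 0.246
grip_force: 25.0
```

Call:
step_arm --pt "0 0 0 0 0 0 0.1" --pt "0 0 0 0 0 0 0.1" --pt "0 0 0 0 0 0 0.1" --pt "0 0 0 0 0 0 0.1" --pt "0 0 0 0 0 0 0.1"

```text
time: 12.75
position: [0.5855, -0.0772, 0.3556]
tool_rot: [-2.124, -2.315, -0.001]
ft_force: [0.2, 0.3, -2.6]
grip_width: 0.25
grip_force: 25.0
```

Run:
```python
from h import *
im,d,P=grab('wrist'); np.savez('w3.npz',im=im,P=P); save('w3.png',im,1.4)
s=ctrl.get_state();print(s['time'],s['position'],s['tool_rot'],s['joint_positions'])
im,d,P=grab('side'); np.savez('side3.npz',im=im,P=P); save('side3.png',im[100:290,120:400],2.5)
```

```text
12.8 [ 0.58546129 -0.07741709  0.35564811] [-2.12414451e+00 -2.31443269e+00 -4.99704753e-04] [-0.54659933  0.19246101  0.75596912  1.40185834 -0.13200029  1.59861218
  0.28206781]
```

View pics/w3.png

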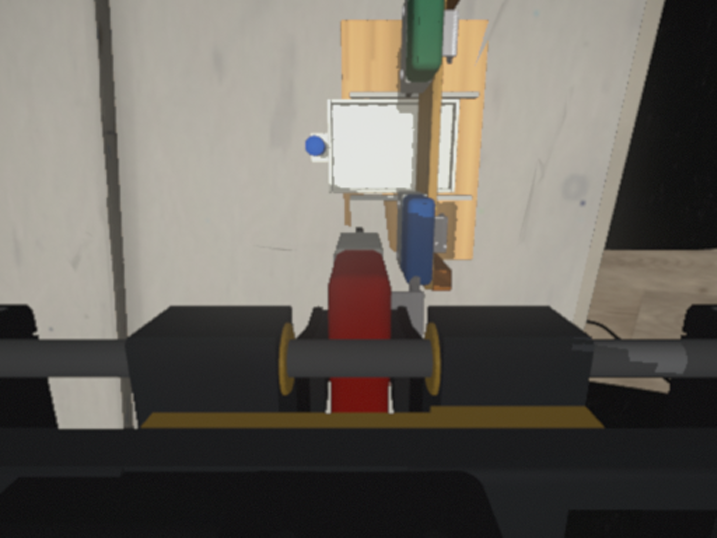

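View pics/side3.png

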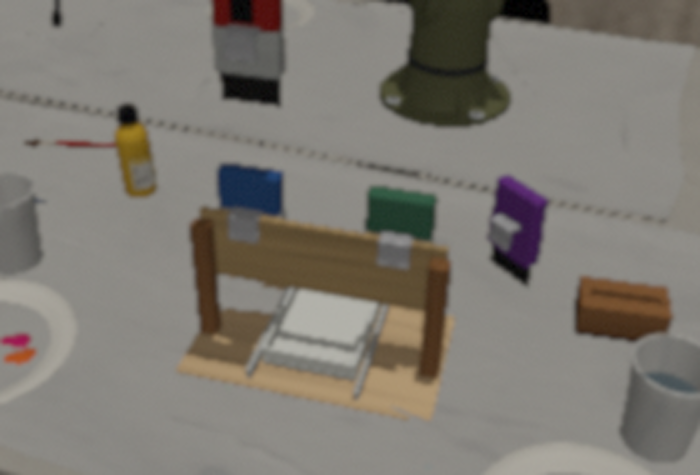

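The wrist picture shows the tray home and the bar as a vertical strip at (430,140). Green's near end is at (423,78), blue's at (418,198), and red is held straight at (360,300). In the side crop red hangs upright in the gripper and the neighbours are undisturbed. I now measure the gap and bar.

Run:
```python
from h import *
z=np.load('w3.npz');im,P=z['im'],z['P'];hsv=cv2.cvtColor(im,cv2.COLOR_RGB2HSV).astype(int);H,S=hsv[...,0],hsv[...,1]
# bar top
vv,uu=np.mgrid[0:384,0:512]
m=(abs(P[...,2]-.165)<.006)&(vv>62)&(vv<138)&(uu>290)&(uu<325)
q=P[m];r=cv2.minAreaRect((q[:,:2]*1000).astype(np.float32));print('bar',len(q),r,q.mean(0))
vx,vy,x0,y0=cv2.fitLine(q[:,:2].astype(np.float32),cv2.DIST_HUBER,0,1e-4,1e-4).ravel();print('yaw',np.degrees(np.arctan2(-vx,vy)) if vy>0 else np.degrees(np.arctan2(vx,-vy)),'mid',x0,y0)
yaw=np.radians(5);ex=np.array([np.cos(yaw),np.sin(yaw)]);ey=np.array([-ex[1],ex[0]])
tcp=np.array([.58546,-.07742])
def rep(n,m):
    t=P[m]; xy=t[:,:2]-tcp
    r=cv2.minAreaRect((t[:,:2]*1000).astype(np.float32))
    print(n,len(t),'z',np.median(t[:,2]).round(4),'along ex',np.percentile(xy@ex,[2,98]).round(4),'ey',np.percentile(xy@ey,[1,99]).round(4),np.round(r[0],1),np.round(r[1],1),round(r[2],1))
rep('bar',m)
rep('green',(H>60)&(H<90)&(S>60)&(abs(P[...,2]-.211)<.006)&(vv<80))
rep('blue',(H>100)&(H<125)&(S>80)&(abs(P[...,2]-.211)<.006)&(vv>120)&(vv<215))
rep('knob',(H>100)&(H<125)&(S>80)&(abs(P[...,2]-.068)<.008)&(vv<140))
red=((H<6)|(H>174))&(S>120)&(vv>175)&(vv<240)&(uu<300)&(P[...,2]>.3)
t=P[red];print('red z',np.percentile(t[:,2],[5,50,95]));rep('redtop',red&(P[...,2]>np.percentile(t[:,2],60)-.004))
```

```text
bar 554 ((640.7326049804688, 16.440494537353516), (8.270013809204102, 83.54226684570312), 4.919525623321533) [0.6402     0.01739436 0.16431295]
yaw 4.9727845 mid 0.6402 0.017394358
bar 554 z 0.1645 along ex [0.0592 0.067 ] ey [0.0472 0.1298] [640.7  16.4] [ 8.3 83.5] 4.9
green 1037 z 0.2102 along ex [0.0368 0.0562] ey [0.1359 0.1768] [618.1  82.8] [20.7 42.7] 4.8
blue 1068 z 0.2102 along ex [0.0369 0.0559] ey [-0.0193  0.0446] [630.8 -61.4] [20.3 67.1] 4.6
knob 150 z 0.0665 along ex [-0.0579 -0.0386] ey [0.0815 0.1002] [529.6   8.8] [19.7 18.8] 4.3
red z [0.3708719  0.39001131 0.39150332]
redtop 1904 z 0.3903 along ex [-0.0101  0.0097] ey [0.0127 0.0335] [583.3 -54.8] [21.6 22.5] 3.8
```

Gap 91 mm wide; middle and bar are located. I move over the middle at height, then verify.

Call:
step_arm --pt "0.8 2 0 0 0 0 0.1" --pt "0.8 2.2 0 0 0 0 0.1" --pt "0.8 2.2 0 0 0 0 0.1" --pt "0.8 2 0 0 0 0 0.1" --pt "0.5 1 0 0 0 0 0.1"

```text
time: 13.27
position: [0.623, 0.0198, 0.3551]
tool_rot: [-2.12, -2.317, -0.002]
ft_force: [0.0, 1.5, -2.0]
grip_width: 0.252
grip_force: 25.0
```

Call:
step_arm --pt "0 0 -2 0 0 0 0.1" --pt "0 0 -2 0 0 0 0.1" --pt "0 0 -1.5 0 0 0 0.1" --pt "0 0 0 0 0 0 0.1" --pt "0 0 0 0 0 0 0.1"

```text
time: 13.68
position: [0.622, 0.0152, 0.3002]
tool_rot: [-2.126, -2.312, 0.002]
ft_force: [0.7, -0.1, -0.4]
grip_width: 0.252
grip_force: 25.0
```

Call:
step_arm --pt "0.1 0.2 -1 0 0 0 0.1" --pt "0 0 -2 0 0 0 0.1" --pt "0 0 -1 0 0 0 0.1" --pt "0 0 0 0 0 0 0.1" --pt "0 0 0 0 0 0 0.1"

```text
time: 14.1
position: [0.6234, 0.0175, 0.2606]
tool_rot: [-2.126, -2.312, 0.001]
ft_force: [-0.1, -0.3, -1.1]
grip_width: 0.25
grip_force: 25.0
```

Run:
```python
from h import *
s=ctrl.get_state();im,d,P=grab('wrist');save('w4.png',im,1.4)
hsv=cv2.cvtColor(im,cv2.COLOR_RGB2HSV).astype(int);H,S=hsv[...,0],hsv[...,1]
vv,uu=np.mgrid[0:384,0:512];yaw=np.radians(5);ex=np.array([np.cos(yaw),np.sin(yaw)]);ey=np.array([-ex[1],ex[0]])
def rep(n,m):
    t=P[m]
    if len(t)<5: print(n,len(t));return
    xy=t[:,:2]-s['position'][:2]
    print(n,len(t),'z',np.median(t[:,2]).round(4),'ex',np.percentile(xy@ex,[2,98]).round(4),'ey',np.percentile(xy@ey,[1,99]).round(4))
print(s['position'])
rep('green',(H>60)&(H<90)&(S>60)&(abs(P[...,2]-.211)<.006))
rep('bar',(abs(P[...,2]-.165)<.004)&(P[...,0]>.625)&(P[...,0]<.655)&(P[...,1]>.02)&(P[...,1]<.06))
rep('red',((H<6)|(H>174))&(S>120)&(vv>150)&(vv<240)&(abs(P[...,2]-s['position'][2]-.035)<.004))
```

```text
[0.62336613 0.01748034 0.260579  ]
green 2707 z 0.2102 ex [-0.0081  0.0106] ey [0.0451 0.1109]
bar 310 z 0.1647 ex [0.0138 0.0211] ey [0.0022 0.0411]
red 1885 z 0.2953 ex [-0.0101  0.0097] ey [0.0125 0.0332]
```

View pics/w4.png

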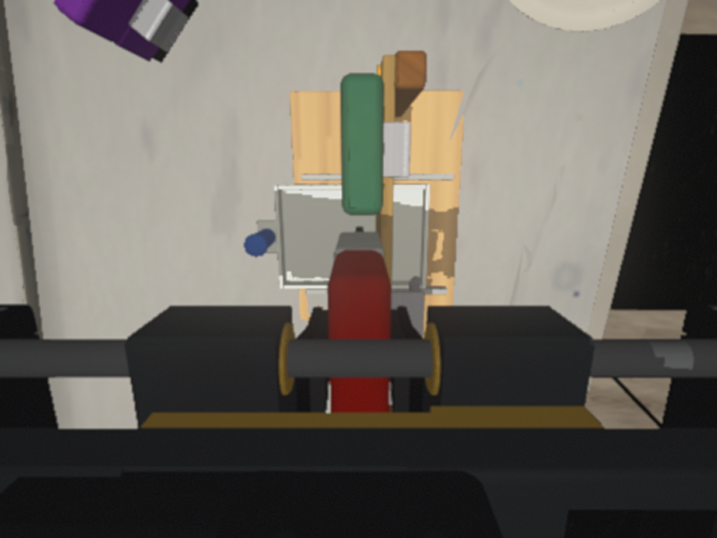

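Red sits in line with green, its clamp at (360,243) clear of green's end at (360,213), and the bar is centred in the throat. I lower it.

Call:
step_arm --pt "0 0 -1 0 0 0 0.1" --pt "0 0 -1 0 0 0 0.1" --pt "0 0 -1 0 0 0 0.1" --pt "0 0 -1 0 0 0 0.1" --pt "0 0 -0.5 0 0 0 0.1"

```text
time: 14.57
position: [0.6225, 0.0175, 0.2133]
tool_rot: [-2.125, -2.311, 0.003]
ft_force: [0.1, -0.6, -2.4]
grip_width: 0.252
grip_force: 25.0
```

Call:
step_arm --pt "0 0 -1 0 0 0 0.1" --pt "0 0 -1 0 0 0 0.1" --pt "0 0 -1 0 0 0 0.1" --pt "0 0 -0.5 0 0 0 0.1" --pt "0 0 0 0 0 0 0.1"

```text
time: 14.98
position: [0.6225, 0.0175, 0.1787]
tool_rot: [-2.125, -2.311, 0.004]
ft_force: [1.1, -0.3, -1.6]
grip_width: 0.252
grip_force: 25.0
```

Call:
step_arm --pt "0 0 -0.2 0 0 0 0.1" --pt "0 0 -0.2 0 0 0 0.1" --pt "0 0 0 0 0 0 0.1" --pt "0 0 0 0 0 0 0.1" --pt "0 0 0 0 0 0 0.1"

```text
time: 15.4
position: [0.6237, 0.0174, 0.177]
tool_rot: [2.126, 2.312, 0.001]
ft_force: [-0.4, 0.2, -2.1]
grip_width: 0.249
grip_force: 25.0
```

Call:
step_arm --pt "0 0 -0.1 0 0 0 0.1" --pt "0 0 -0.1 0 0 0 0.1" --pt "0 0 0 0 0 0 0.1" --pt "0 0 0 0 0 0 0.1" --pt "0 0 0 0 0 0 0.1"

```text
time: 15.82
position: [0.6237, 0.0174, 0.1755]
tool_rot: [2.126, 2.312, 0.001]
ft_force: [-2.5, -0.7, 5.9]
grip_width: 0.25
grip_force: 25.0
```

Contact: +6 N upward, the strap rests on the bar. I open gently and rise.

Call:
step_arm --pt "0 0 0 0 0 0 0.3" --pt "0 0 0 0 0 0 0.35" --pt "0 0 0 0 0 0 0.45" --pt "0 0 0 0 0 0 0.6" --pt "0 0 0 0 0 0 0.6"

```text
time: 16.23
position: [0.6235, 0.0175, 0.1743]
tool_rot: [2.126, 2.313, -0.0]
ft_force: [0.4, 0.8, -0.4]
grip_width: 0.493
grip_force: 0.0
```

Call:
step_arm --pt "0 0 0 0 0 0 0.7" --pt "0 0 0 0 0 0 0.7" --pt "0 0 0 0 0 0 0.7" --pt "0 0 0 0 0 0 0.7" --pt "0 0 0 0 0 0 0.7"

```text
time: 16.65
position: [0.6235, 0.0175, 0.1746]
tool_rot: [2.126, 2.313, 0.0]
ft_force: [0.9, -0.1, -0.0]
grip_width: 0.698
grip_force: 0.0
```

Call:
step_arm --pt "0 0 1 0 0 0 0.7" --pt "0 0 2 0 0 0 0.7" --pt "0 0 2 0 0 0 0.7" --pt "0 0 3 0 0 0 0.7" --pt "0 0 3 0 0 0 0.7"

```text
time: 17.07
position: [0.623, 0.0174, 0.2861]
tool_rot: [-2.126, -2.312, 0.001]
ft_force: [0.9, 1.4, 0.2]
grip_width: 0.699
grip_force: 0.0
```

Call:
step_arm --pt "-1 -3 2 0 0 0 0.7" --pt "-1 -3 0 0 0 0 0.7" --pt "-1 -3 0 0 0 0 0.7" --pt "0 0 0 0 0 0 0.7" --pt "0 0 0 0 0 0 0.7"

```text
time: 17.48
position: [0.5929, -0.0756, 0.3061]
tool_rot: [2.132, 2.306, 0.002]
ft_force: [0.9, 0.8, 0.7]
grip_width: 0.696
grip_force: 0.0
```

Run:
```python
from h import *
s=ctrl.get_state();im,d,P=grab('wrist')
im2,d2,P2=grab('side');a=cv2.resize(im2[110:260,130:310],(360,300),interpolation=cv2.INTER_CUBIC)
save('fin.png',np.hstack([cv2.resize(im,(400,300)),a]))
hsv=cv2.cvtColor(im,cv2.COLOR_RGB2HSV).astype(int);H,S=hsv[...,0],hsv[...,1]
yaw=np.radians(5);ex=np.array([np.cos(yaw),np.sin(yaw)]);ey=np.array([-ex[1],ex[0]]);o=np.array([.6402,.019])
def rep(n,m):
    t=P[m&(abs(P[...,2]-.211)<.008)]
    if len(t)<5: print(n,len(t));return
    xy=t[:,:2]-o;r=cv2.minAreaRect((t[:,:2]*1000).astype(np.float32))
    print(n,len(t),'z',np.median(t[:,2]).round(4),'ex',np.percentile(xy@ex,[2,98]).round(4),'ey',np.percentile(xy@ey,[1,99]).round(4),np.round(r[1],1),round(r[2],1))
print(s['time'],s['position'])
rep('green',(H>60)&(H<90)&(S>60));rep('blue',(H>100)&(H<125)&(S>80));rep('red',((H<6)|(H>174))&(S>120))
```

```text
17.4833 [ 0.59288548 -0.0755706   0.30611067]
green 916 z 0.21 ex [-0.0263 -0.0066] ey [0.0443 0.0689] [20.9 26.2] 6.3
blue 1535 z 0.2102 ex [-0.0258 -0.0068] ey [-0.111  -0.0461] [20.5 66.5] 5.1
red 1978 z 0.2097 ex [-0.029  -0.0095] ey [-0.0343  0.0316] [20.7 68.3] 5.2
```

View pics/fin.png

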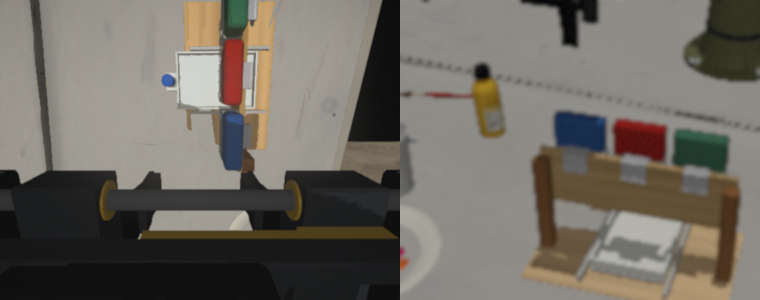

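Red hangs between blue and green on the bar (left half at (233,70); right half at (640,138)), square and level with them. The neighbours and bottle are unmoved and the robot is clear, so I hand in.

```bash
python3 -c "
from bench import ctrl
print(ctrl.close_job())"
```

```text
the job is handed in; nothing more can be done
None
```

The tray is pushed home and the red squeegee hangs still and square in the gap between blue and green; blue, green and the bottle look undisturbed. I handed the job in at about 17.5 s, but no verdict came back.

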